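# Clamp a jar on the bench shaker

### The job

Secure the jar on the shaker: slide the movable clamp jaw along its track, gently, until the jar is snug between the jaw and the stop plate, then lay the long retaining bar across the two over the jar, resting level in both top slots with its handle about midway between the plates. Leave the jar upright on the platform and leave everything else on the bench (the short bar too) where it is.

Things in the scene. Friction and masses are not known exactly. Their poses are not given: they have to be found in the camera images.
- shaker: bench shaker, fixed to the bench: grey base under a steel clamp platform 320 x 150 mm whose flat top is 60 mm above the bench. Origin: on the bench under the platform's centre; x runs along the jaw's track from the jaw towards the stop plate, z up. May stand at any yaw, on either side
- jaw (a joint): travel of the clamp jaw along the shaker's +x, in m: 0 = fully open (plate's mid-plane at shaker x = -0.075), 0.112 = end of the track; it stays where it is left (about 3 N of friction). The jaw: an upright aluminium plate 16 thick x 90 wide x 92 mm high, standing 1 mm above the platform, on a low carriage (16 mm high, 50 wide) which reaches 82 mm behind the plate and carries the grip post
- jaw_grip (a point): top centre of the jaw's black grip post, 141 mm above the bench, on the track's centre line 45 mm behind the plate's mid-plane (shaker -x). The post is 22 mm along the track x 26 mm across and rises 64 mm above the carriage; the plate next to it is higher (its cheeks reach 167 mm above the bench). Axes as the shaker
- jaw_face (a point): point on the jaw plate's clamping face (towards the stop), on the centre line, 91 mm above the bench. Axes as the shaker
- stop: stop plate, fixed on the platform at a place that varies along the track: aluminium plate 16 thick (x) x 90 wide (y) x 92 mm high, axes as the shaker. Origin: centre of its underside, on the platform (60 mm above the bench).
- stop_face (a point): point on the stop plate's clamping face (8 mm on the jaw's side of its origin), on the centre line, 90 mm above the bench. Stop and jaw plates each have a slot in the middle of the top edge: 30 mm wide, open upwards, running along x, its floor 92 (jaw: 93) mm above the platform, between cheeks 14 mm high and 21 mm wide
- jar: loose amber glass jar with white lid, 80 mm diameter, 84 mm high, about 0.45 kg, standing on the platform on the centre line just in front of the stop plate (a gap of a few mm). Origin: centre of its underside; z up
- bar: long retaining bar, loose on the bench: flat aluminium bar 170 (x) x 22 (y) x 10 mm (z) with a black handle block on the middle of its top, 50 (x) x 20 (y) x 36 mm high (46 mm over all), about 0.25 kg. Origin: centre of its underside. Any yaw
- short_bar: bystander: a shorter bar of the same make, 90 x 22 x 10 mm with the same handle; too short for this jar. Origin: centre of its underside
- flask: bystander: glass conical flask, foot 76 mm diameter, neck 28 mm, 125 mm high, beside the bar. Origin: centre of its underside
- vial: bystander: small jar with blue cap, 52 mm diameter, 80 mm high, near an end of the bar. Origin: centre of its underside
- white_bottle: bystander: white bottle with red cap, 62 mm diameter, 180 mm high, close beside the shaker. Origin: centre of its underside
- amber_bottle: bystander: amber bottle with black cap, 62 mm diameter, 150 mm high, close beside the shaker. Origin: centre of its underside
- burette_stand: bystander, fixed: laboratory stand between the shaker's and the bar's places, a bare 12 mm steel rod 450 mm high with a glass burette (14 mm diameter, up to 490 mm high) clamped 50 mm beyond it (+x), on a base plate 95 x 72 x 14 mm; too tall to pass over, so pass on the robot's side of it. Origin: at the bench, on the rod's axis
Things that resemble listed ones, but are neither listed nor needed, are in the scene too. Leave any pink look-alike of the bar alone.

How it is judged:
By the outcome, as a careful person would: the job done as asked, in the order asked, and still so for the second after the job is handed in, with the robot touching nothing.
It also fails if it takes over 58 s, if anything falls off the work surface, if the arm or the gripper's body presses on something with over 40 N, if the wrist force passes 120 N, or if a joint passes its speed limit or range.

### The arm

A 6-joint arm with a two-finger parallel gripper is mounted at the origin on the work surface. World frame = base frame: x ahead of the robot, y to its left, z up, the work surface at z = 0. Lengths are in m, angles in rad, forces in N, time in s.
With the tool pointing down it reaches from about 0.275 to 0.825 m from the base axis. Payload 4.9 kg.
Tool frame: the origin (TCP) lies at the very end of the fingers, on their centre line; the grasp point (between the pads) lies 19 mm behind it (r.grip_depth is the distance from the TCP to the grasp point, in m); z points along the fingers, y is the line along which they close (so a half turn about z gives the same grasp; the last joint's range is limited). The gripper opens to 85 mm and grips with 20 to 120 N. Pads are 22 mm wide; open, the fingers measure 114 mm over their backs; the gripper's body (76 mm by 85 mm) begins 54 mm behind the grasp point. The pads swing forward as they close: fully open they stand 13 mm farther back than shut.
Start: joints at [1.032, 0.326, -0.193, 1.052, 0, 1.437], TCP at [0.217, 0.506, 0.199] pointing down, gripper open.
Joint ranges: [-2.65, 2.65], [-0.97, 1.79], [-1.3, 1.35], [-1.93, 2.1], [-1.47, 1.37], [-3.14, 3.14]. Speed limits (rad/s): [2.57, 2.57, 3.14, 3.14, 3.14, 3.14].

### API

Orientations are given as a rotation vector (axis times angle).
In Python, from cell import r gives the robot as it stands. Calls block until the motion is done:
- r.goto(position, orientation): joint-space move of the TCP to a pose.
- r.line_to(position, rot=None, rate=0.15, force_limit=None): straight line of the TCP; rot=None keeps the orientation; rate is the mean speed in m/s. With force_limit (N) it stops when the force on the tool has changed by that much, and returns True; else False.
- r.movej(angles): joint-space move.
- r.gripper_to(opening, newtons=None): opening from 0.0 (shut) to 1.0 (fully open); newtons is the grip in N (None keeps the last); returns when the fingers have stopped.
- r.dwell(seconds).
- r.ik(position, orientation): joint angles nearest the present ones, or None.
- r.sense(): the state.
- r.capture(name): name is "side" or "top"; returns the picture (384x512x3 uint8, red, green, blue); there is no depth.
- r.camera_model(name): a dict with "fx", "fy", "cx", "cy" (pixels), "rvec" (rotation vector, rad) and "tvec" (3), from world to camera coordinates, as OpenCV has them. Camera axes: x right, y down, z forward; pixel columns grow to the right and rows downward; lengths in m; the calibration is good to about 2 mm. A picture is of the moment at which its call begins. camera_model takes no time and is no camera call.
A pose or a line that the arm cannot do raises r.MotionError and nothing moves.
- r.finish_job(): hands the job in; it is judged then, once.
The state is a dict: "time": time; "q": joint angles; "qvel": joint speeds; "joint_efforts": joint torques, N m; "tcp_pos": TCP position; "ee_rot": TCP orientation; "force": force on the tool from outside, world axes, zero at the start; "wrist_torque": the same for the moment, N m; "finger_gap": opening from 0.0 (shut) to 1.0 (fully open); "grasp_force": force on a finger pad.
Only numpy, scipy, OpenCV 4.12 (cv2) and the standard library are available. Lean on these libraries where they do the work, as an engineer would, in place of code of your own. Each camera call takes 0.05 s, during which the arm holds its last target. There are 200 camera calls.

## Working session

There is one attempt and no reset: what is moved stays moved. The work goes in short steps, each a Python script; the robot and the scene stay as the last script left them, time stands still between calls to the robot, and variables do not carry over. Pictures are saved under pics/ and viewed, at most 10 in all, crops included, and the job is handed in when it is done.

```bash
ls; mkdir -p pics; python3 - <<'E'
from cell import r
import cv2,numpy as np
for n in("top","side"):
    im=r.capture(n); np.save(f"pics/{n}0.npy",im)
    cv2.imwrite(f"pics/{n}0.png",cv2.resize(im[:,:,::-1],(800,600),interpolation=cv2.INTER_CUBIC))
    print(n,r.camera_model(n))
print(r.sense()['time'])
E
```

```text
pics
top {'fx': 463.07249463353065, 'fy': 463.07249463353065, 'cx': 264.52639487906373, 'cy': 197.41692018956252, 'rvec': array([ 2.15738541, -2.11690779,  0.20332842]), 'tvec': array([-0.03092284,  0.5310333 ,  1.26426663])}
side {'fx': 448.4277094616932, 'fy': 448.4277094616932, 'cx': 257.95445888268637, 'cy': 201.15562309135368, 'rvec': array([ 2.26843111, -0.03734399,  0.03063936]), 'tvec': array([-0.5128242 ,  0.0844037 ,  1.12576474])}
0.1
```

View pics/top0.png

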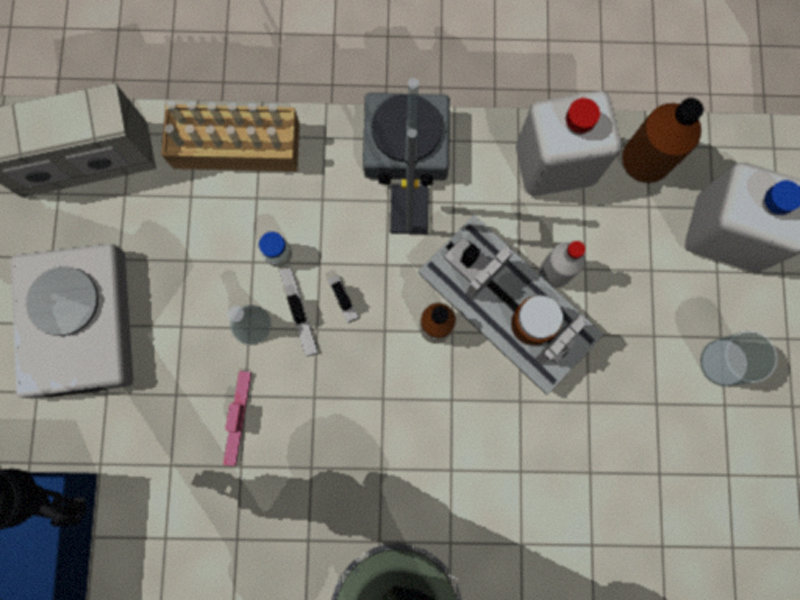

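View pics/side0.png

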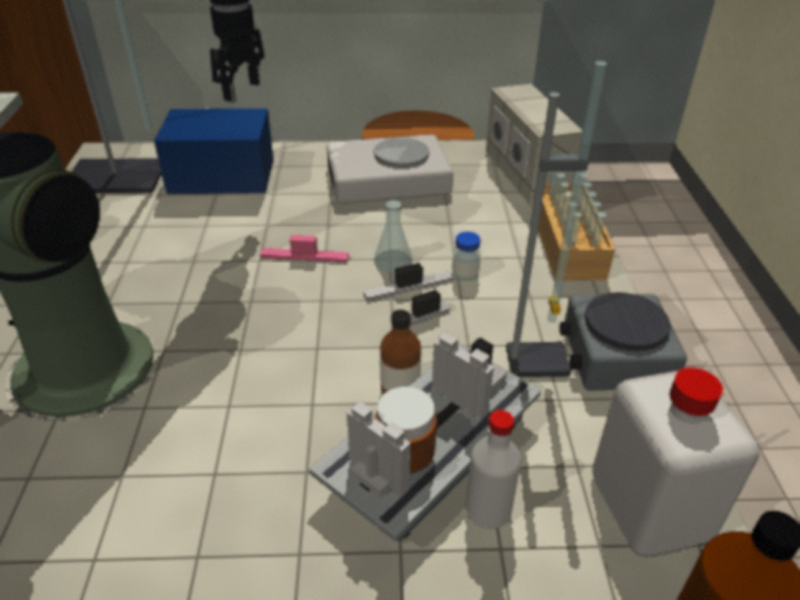

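The top view shows these candidates for the long bar, in 800x600 pixels:
- Grey bar with a black handle at (297,312), about 84 px long.
- Short bar at (342,297).
- Pink look-alike at (237,418).

I choose (297,312). The shaker runs from the jaw post at (470,255) to the stop plate at (567,338), with the jar lid at (541,318). I'll check this in one close crop.

```bash
cat > h.py <<'E'
import cv2,numpy as np
from cell import r
def cam(n):
    m=r.camera_model(n);R=cv2.Rodrigues(np.array(m['rvec']))[0]
    return m,R,np.array(m['tvec'])
def ray(n,uv,z):
    "pixel (orig) -> world at height z"
    m,R,t=cam(n); d=R.T@np.array([(uv[0]-m['cx'])/m['fx'],(uv[1]-m['cy'])/m['fy'],1.]);c=-R.T@t
    return c+d*(z-c[2])/d[2]
def proj(n,p):
    m,R,t=cam(n);q=R@np.array(p)+t
    return np.array([m['cx']+m['fx']*q[0]/q[2],m['cy']+m['fy']*q[1]/q[2]])
def blobs(mask,box,amin=15):
    x0,y0,x1,y1=box;k=np.zeros(mask.shape,np.uint8);k[y0:y1,x0:x1]=mask[y0:y1,x0:x1]
    cs,_=cv2.findContours(k,cv2.RETR_EXTERNAL,cv2.CHAIN_APPROX_NONE)
    return [c for c in cs if cv2.contourArea(c)>=amin]
E
python3 - <<'E'
from h import *
im=np.load("pics/top0.npy")
a=cv2.resize(im[130:256,265:390],None,fx=4.5,fy=4.5,interpolation=cv2.INTER_CUBIC)
b=cv2.resize(im[165:235,170:235],None,fx=3.6,fy=3.6,interpolation=cv2.INTER_CUBIC)
c=np.zeros((567,800,3),np.uint8);c[:a.shape[0],:a.shape[1]]=a;c[:b.shape[0],564:564+b.shape[1]]=b
cv2.imwrite("pics/crop.png",c[:,:,::-1])
g=im.max(2)
for nm,mask,box,z in[("handle",g<70,(180,170,205,215),.046),("shorth",g<70,(207,170,230,200),.046),("post",g<60,(285,145,312,175),.141),
  ("lid",im.min(2)>190,(325,180,365,225),.144),("bar",(im.min(2)>150)|(g<70),(172,165,206,232),.01)]:
    for c in blobs(mask,box,8):
        rr=cv2.minAreaRect(c);M=cv2.moments(c)
        ce=(M['m10']/M['m00'],M['m01']/M['m00'])
        print(nm,np.round(ce,1),np.round(rr[1],1),round(rr[2],1),ray("top",ce,z).round(4),cv2.contourArea(c))
E
```

```text
handle [189.7 197.7] [19.   7.6] 74.1 [0.5266 0.1904 0.046 ] 115.5
shorth [218.7 189.2] [18.8  7.2] 63.4 [0.5527 0.1095 0.046 ] 107.5
post [300.6 163.4] [ 9.9 12.7] 45.0 [ 0.6089 -0.1139  0.141 ] 104.0
post [304.8 149.5] [17.  4.] 39.8 [ 0.6474 -0.1251  0.141 ] 33.0
bar [186.4 222.4] [23. 29.] 90.0 [0.4604 0.2019 0.01  ] 377.5
bar [189.7 197.7] [19.   7.6] 74.1 [0.5328 0.1958 0.01  ] 115.5
bar [197.2 180.8] [20. 12.] 90.0 [0.5833 0.1762 0.01  ] 171.0
bar [178.3 186.4] [35. 16.] 90.0 [0.5653 0.2305 0.01  ] 341.0
```

View pics/crop.png

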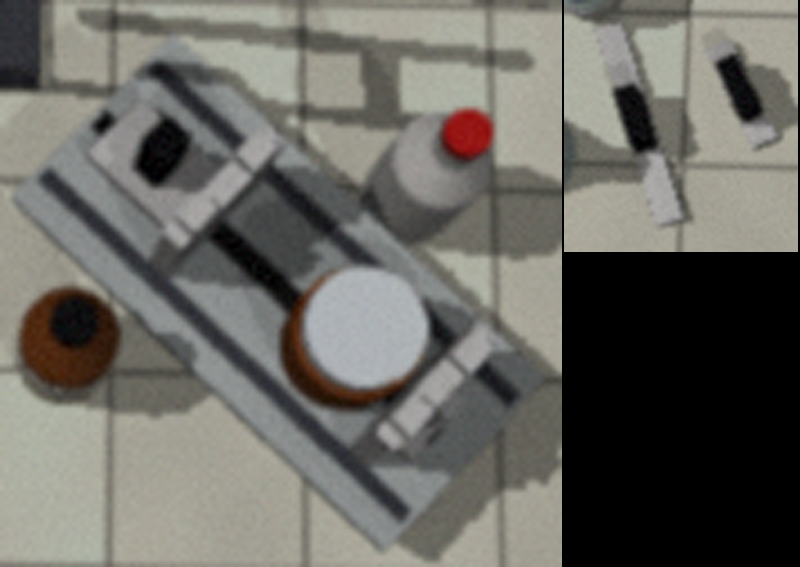

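The crop confirms the long bar: its ends are at crop (611,27) and (672,222), against the visibly shorter bar at (740,88). Also in the crop:
- Platform corners (12,195), (172,38), (548,378) and (385,550).
- Jaw plate top centre (222,188).
- Stop plate top centre (438,387).
- Lid centre (366,328).

```bash
python3 - <<'E'
from h import *
A=lambda u,v:(265+(u+.5)/4.5-.5,130+(v+.5)/4.5-.5)
B=lambda u,v:(170+(u-564+.5)/3.6-.5,165+(v+.5)/3.6-.5)
P=lambda uv,z:ray("top",uv,z)
L,T,Rr,Bo=[P(A(*c),.06)[:2] for c in[(12,195),(172,38),(548,378),(385,550)]]
print("corners",L,T,Rr,Bo,"len",np.linalg.norm(Rr-T),np.linalg.norm(Bo-L),np.linalg.norm(T-L))
ax=(Rr-T)+(Bo-L);yaw=np.arctan2(ax[1],ax[0]);C=(L+T+Rr+Bo)/4;print("C",C,"yaw",yaw)
e=np.array([np.cos(yaw),np.sin(yaw)]);n=np.array([-e[1],e[0]])
loc=lambda p:np.round([(p[:2]-C)@e,(p[:2]-C)@n],4)
for nm,p in[("jaw",P(A(222,188),.167)),("stop",P(A(438,387),.166)),("lid",P(A(366,328),.144)),("post",P((300.6,163.4),.141)),("post2",P(A(163,151),.141))]:print(nm,p,loc(p))
a,b=P(B(611,27),.01),P(B(672,222),.01);d=b-a
print("bar",a,b,(a+b)/2,np.linalg.norm(d),np.arctan2(d[1],d[0]))
# side lid + white/amber bottles
im=np.load("pics/side0.npy")
for c in blobs(im.min(2)>185,(235,240,290,290)):
    (u,v),s,an=cv2.fitEllipse(c);print("lid side",u,v,s,ray("side",(u,v),.144),loc(ray("side",(u,v),.144)))
k=im.max(2)<65
for nm,box in(("hL",(245,165,275,188)),("hS",(258,182,285,205)),("post",(298,214,318,235))):
  for c in blobs(k,box):
    M=cv2.moments(c);uv=(M['m10']/M['m00'],M['m01']/M['m00']);print(nm,uv,ray("side",uv,.03 if nm!="post" else .13))
im=np.load("pics/top0.npy")
for c in blobs(im.min(2)>150,(325,180,365,225)):
    print("lidtop",cv2.minEnclosingCircle(c))
for nm,u,z in(("white",A(467,134),.18),("amber",A(74,322),.15)):print(nm,P(u,z),loc(P(u,z)))
for nm,u,z in(("rod",(413/1.5625,90/1.5625),.49),("rodbase",(410/1.5625,210/1.5625),.014)):print(nm,P(u,z))
print("vial",P((272/1.5625,243/1.5625),.08),"flask",P((236/1.5625,313/1.5625),.125))
E
```

```text
corners [ 0.59958978 -0.02722817] [ 0.70439726 -0.12760385] [ 0.49015242 -0.36231198] [ 0.38187957 -0.25911726] len 0.31778727678093843 0.31807277031743597 0.14512023798228524
C [ 0.54400476 -0.19406532] yaw -2.317660265109473
jaw [ 0.58156419 -0.14633189  0.167     ] [-0.0605 -0.0049]
stop [ 0.46828602 -0.26946277  0.166     ] [ 0.1068 -0.0043]
lid [ 0.50520197 -0.23305893  0.144     ] [ 0.055 -0.002]
post [ 0.60877999 -0.11395743  0.141     ] [-0.1028 -0.0069]
post2 [ 0.60943259 -0.11457689  0.141     ] [-0.1028 -0.006 ]
bar [0.6082767  0.21972546 0.01      ] [0.44991747 0.16354851 0.01      ] [0.52909709 0.19163699 0.01      ] 0.16802825244760078 -2.800698013127151
lid side 259.4550476074219 260.39208984375 (24.70438003540039, 33.042049407958984) [ 0.50603565 -0.23294952  0.144     ] [ 0.0543 -0.0014]
hL (260.9538319482918, 176.07017543859646) [0.52864315 0.19268609 0.03      ]
hS (271.9569041336851, 194.28320140721195) [0.55484865 0.11006727 0.03      ]
post (308.5386904761904, 221.07440476190476) [ 0.61872275 -0.10760892  0.13      ]
lidtop ((356.0, 221.0), 3.1623775959014893)
lidtop ((361.46875, 214.0625), 3.9732766151428223)
lidtop ((346.0, 202.0), 13.153046607971191)
white [ 0.6133349  -0.28580554  0.18      ] [0.0202 0.1132]
amber [ 0.5042771  -0.06259806  0.15      ] [-0.0695 -0.1185]
rod [ 0.73197538 -0.00940462  0.49      ]
rodbase [ 0.72736861 -0.01167333  0.014     ]
vial [0.63926128 0.23425397 0.08      ] flask [0.50377618 0.28023589 0.125     ]
```

```bash
cat >> h.py <<'E'
YAW=-2.313
E_=np.array([np.cos(YAW),np.sin(YAW),0]);N_=np.array([-E_[1],E_[0],0])
def down(yaw):
    "tool down, tool y along world heading yaw; picks half turn with the last joint nearer 0 later"
    y=np.array([np.cos(yaw),np.sin(yaw),0]);z=np.array([0,0,-1.]);x=np.cross(y,z)
    return cv2.Rodrigues(np.column_stack([x,y,z]))[0].ravel()
def best(p,yaw):
    c=[(abs(q[5]),down(y)) for y in(yaw,yaw+np.pi) if (q:=r.ik(p,down(y))) is not None]
    return min(c,key=lambda t:t[0])[1]
def st(*k):
    s=r.sense();print({a:np.round(s[a],3) for a in("time","tcp_pos","force","finger_gap","grasp_force")+k})
E
python3 - <<'E'
from h import *
p=np.array([.609,-.1145,0])
up=p+[0,0,.24]; rot=best(up,YAW+np.pi/2); 
print(r.ik(up,rot),r.ik(p+[0,0,.11],rot))
r.goto([.45,.25,.3],best([.45,.25,.3],np.pi/2)) ; st()
r.goto(up,rot); st()
r.gripper_to(.75)
print(r.line_to(p+[0,0,.112],force_limit=8)); st("q")
im=r.capture("side");im2=r.capture("top")
c=np.hstack([cv2.resize(i,(400,400),interpolation=cv2.INTER_CUBIC) for i in(im[170:290,250:370],im2[120:240,265:385])])
cv2.imwrite("pics/j1.png",c[:,:,::-1])
E
```

```text
[-0.3048975   0.43793382  0.07906623  1.21192874  0.         -1.13349015] [-0.3048975   0.52091859 -0.12748421  0.92239352  0.         -1.13349015]
{'time': np.float64(1.45), 'tcp_pos': array([0.45, 0.25, 0.3 ]), 'force': array([-0.392,  0.35 , -0.576]), 'finger_gap': np.float64(1.001), 'grasp_force': np.float64(0.0)}
{'time': np.float64(2.942), 'tcp_pos': array([ 0.609, -0.113,  0.24 ]), 'force': array([-0.384, -0.014,  0.64 ]), 'finger_gap': np.float64(1.002), 'grasp_force': np.float64(0.0)}
False
{'time': np.float64(4.292), 'tcp_pos': array([ 0.61 , -0.115,  0.113]), 'force': array([ 0.791, -0.335,  0.148]), 'finger_gap': np.float64(0.749), 'grasp_force': np.float64(0.0), 'q': array([-0.305,  0.518, -0.124,  0.927, -0.   , -1.133])}
```

View pics/j1.png

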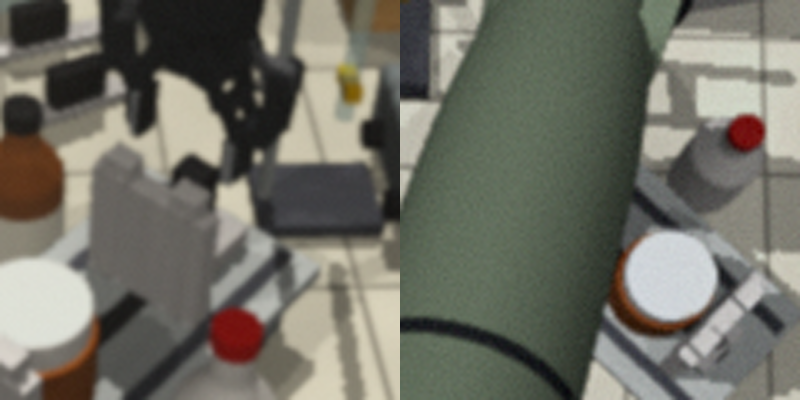

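The picture shows the finger tips at (140,130) and (235,180) in the left crop. They straddle the post top at (195,165), so I'll close gently and check the gap.

```bash
python3 - <<'E'
from h import *
print(proj("side",[.609,-.1145,.141]),"crop",(proj("side",[.609,-.1145,.141])-[250,170])*400/120)
print((proj("side",[.609,-.1145,.112])-[250,170])*400/120)
r.gripper_to(0,20); st()
E
```

```text
[304.87139253 219.55770594] crop [182.90464175 165.19235315]
[179.53313598 197.67495667]
{'time': np.float64(5.017), 'tcp_pos': array([ 0.609, -0.114,  0.112]), 'force': array([ 0.154,  0.2  , -0.42 ]), 'finger_gap': np.float64(0.0), 'grasp_force': np.float64(0.0)}
```

```bash
python3 - <<'E'
from h import *
im=r.capture("side")
cv2.imwrite("pics/j2.png",cv2.resize(im[150:260,250:390],(800,629),interpolation=cv2.INTER_CUBIC)[:600,:,::-1])
st()
E
```

```text
{'time': np.float64(5.067), 'tcp_pos': array([ 0.609, -0.114,  0.112]), 'force': array([-0.42 , -0.658,  0.454]), 'finger_gap': np.float64(-0.002), 'grasp_force': np.float64(0.0)}
```

View pics/j2.png

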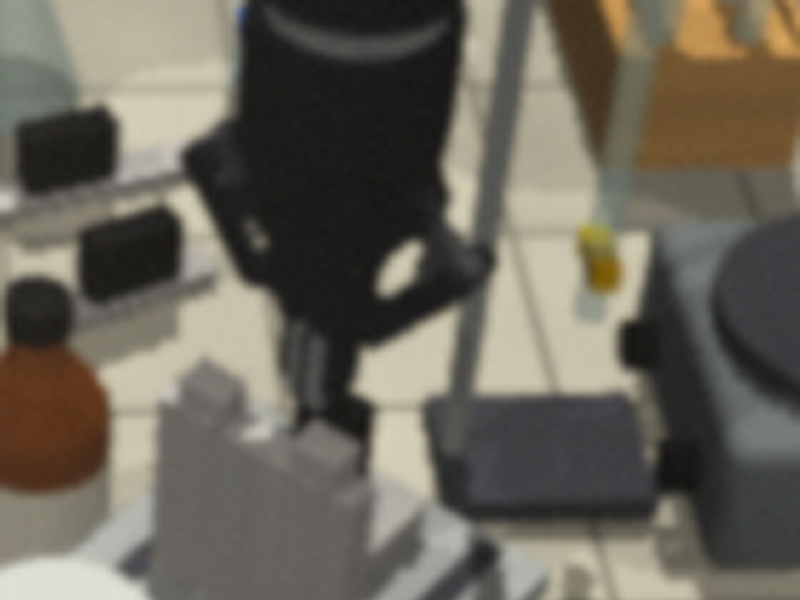

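```bash
python3 - <<'E'
from h import *
s=r.sense();p=np.array(s['tcp_pos'])
r.line_to([p[0],p[1],.24],rate=.3)
r.goto([.45,.2,.3],best([.45,.2,.3],np.pi/2))
im=r.capture("side");im2=r.capture("top");np.save("pics/s1.npy",im);np.save("pics/t1.npy",im2)
a=cv2.resize(im[195:265,270:350],(400,350),interpolation=cv2.INTER_CUBIC)
b=cv2.resize(im2[135:205,275:355],(400,350),interpolation=cv2.INTER_CUBIC)
cv2.imwrite("pics/j3.png",np.hstack([a,b])[:,:,::-1])
for n in("top","side"):
    m,R,t=cam(n);print(n,-R.T@t)
o=np.load("pics/top0.npy")
print(np.abs(o[135:205,275:355].astype(int)-im2[135:205,275:355]).mean())
E
```

```text
top [ 0.30399093 -0.00284494  1.33749921]
side [ 0.47468896 -0.82671723  0.7928858 ]
18.639880952380953
```

View pics/j3.png

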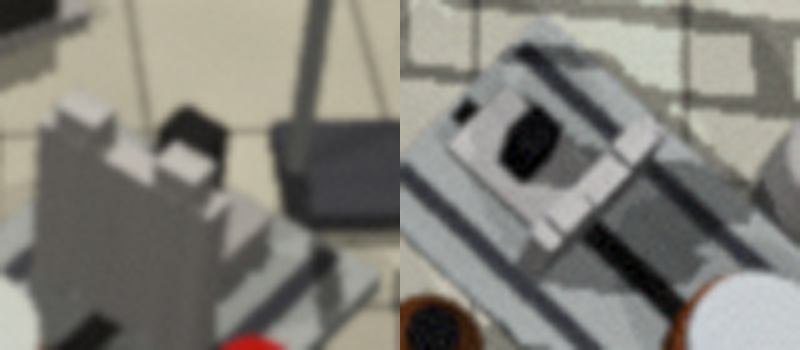

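The new crop shows the post in the side view at (191,128) and in the top view at about (530,133). The top-view blob includes the side of the post. The jaw cheek tops are at (82,107) and (185,160) in the side view. I'll cross the two views.

```bash
cat >> h.py <<'E'
def tri(a,b):
    "crossing of top pixel a and side pixel b: midpoint, gap"
    L=[]
    for n,uv in(("top",a),("side",b)):
        p=ray(n,uv,0);q=ray(n,uv,.5);L.append((p,(q-p)/np.linalg.norm(q-p)))
    (p,d),(q,e)=L;s=np.linalg.lstsq(np.column_stack([d,-e]),q-p,rcond=None)[0]
    x,y=p+s[0]*d,q+s[1]*e;return ((x+y)/2).round(4),round(np.linalg.norm(x-y),4)
E
python3 - <<'E'
from h import *
Tt=lambda u,v:((u-400+.5)/5+274.5,(v+.5)/5+134.5)
S=lambda u,v:((u+.5)/5+269.5,(v+.5)/5+194.5)
print("post",tri(Tt(530,135),S(191,128)),ray("top",Tt(530,135),.141),ray("side",S(191,128),.141))
# cheek top centres
l=ray("side",S(82,107),.167);c=ray("side",S(185,160),.167);print("side cheeks",l,c,np.linalg.norm(l-c),(l+c)/2)
l2=ray("top",Tt(560,222),.167);c2=ray("top",Tt(637,145),.167);print("top cheeks",l2,c2,np.linalg.norm(l2-c2),(l2+c2)/2)
print(proj("side",[.609,-.114,.167]),tri(Tt(560,222),S(82,107)),tri(Tt(637,145),S(185,160)))
E
```

```text
post (array([ 0.615 , -0.1142,  0.1385]), np.float64(0.0012)) [ 0.61371286 -0.11393803  0.141     ] [ 0.61508269 -0.1167197   0.141     ]
side cheeks [ 0.56542004 -0.13083368  0.167     ] [ 0.60466493 -0.16423246  0.167     ] 0.05153289150670111 [ 0.58504248 -0.14753307  0.167     ]
top cheeks [ 0.56094228 -0.12726079  0.167     ] [ 0.6028357  -0.16738439  0.167     ] 0.05800829055249904 [ 0.58188899 -0.14732259  0.167     ]
[305.78383929 210.341727  ] (array([ 0.5638, -0.1276,  0.1635]), np.float64(0.0042)) (array([ 0.6032, -0.167 ,  0.1694]), np.float64(0.0019))
```

```bash
python3 - <<'E'
from h import *
print("start tip",proj("side",[.217,.506,.199])*1.5625,proj("side",[.217,.506,.212])*1.5625)
p=r.sense()['tcp_pos'];print(p)
out=[]
for n,f in(("side","s1"),("top","t1")):
    im=np.load(f"pics/{f}.npy").copy();u=proj(n,p);print(n,u)
    x,y=u.round().astype(int);x0,y0=max(x-45,0),max(y-45,0);c=cv2.resize(im[y0:y0+80,x0:x0+80],(400,400))
    cv2.drawMarker(c,tuple(int(k) for k in((u-[x0,y0])*5)),(255,0,0),cv2.MARKER_CROSS,14,1);out.append(c)
cv2.imwrite("pics/j4.png",np.hstack(out)[:,:,::-1])
E
```

```text
start tip [245.5973417  114.72510008] [244.71035835 108.47977278]
[0.45038882 0.19932258 0.29936755]
side [230.53780673  86.9670442 ]
top [168.25644747 211.44869449]
```

View pics/j4.png

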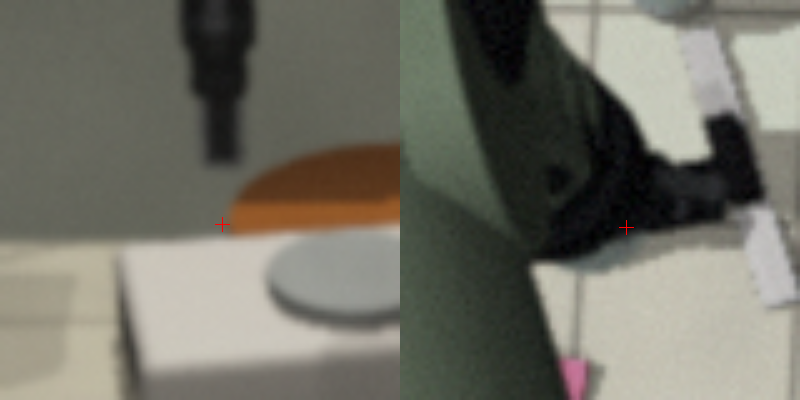

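```bash
python3 - <<'E'
from h import *
print(tri((187.9,205.0),(230.5,74.4)),r.grip_depth,r.sense()['tcp_pos'],r.sense()['ee_rot'])
print("base",proj("side",[0,0,0])*1.5625,proj("top",[0,0,0])*1.5625,proj("top",[0,0,.1])*1.5625)
print("tri start", [ray("side",np.array(u)/1.5625,.212) for u in((228,98),(255,83))])
E
```

```text
(array([0.4548, 0.1469, 0.356 ]), np.float64(0.0047)) 0.0187 [0.45038882 0.19932258 0.29936755] [-1.68784788e-03 -3.14066596e+00  6.44190620e-04]
base [ 83.87555539 366.83794883] [395.62508105 612.37890548] [395.18702844 627.29547843]
tri start [array([0.17636632, 0.55759277, 0.212     ]), array([0.22124016, 0.63514977, 0.212     ])]
```

```bash
python3 - <<'E'
from h import *
p=r.sense()['tcp_pos'];out=[]
for n,f in(("side","s1"),("top","t1")):
    im=r.capture(n);o=np.load(f"pics/{f}.npy");print(n,np.abs(im.astype(int)-o).max(2).mean())
    u=proj(n,p);x,y=u.round().astype(int);x0,y0=max(x-50,0),max(y-60,0)
    c=cv2.resize(im[y0:y0+100,x0:x0+100],(400,400))
    for z,k in((0,(255,0,0)),(.05,(0,255,0)),(.1,(0,255,255)),(.2,(255,255,0))):
        w=(proj(n,p+[0,0,z])-[x0,y0])*4;cv2.drawMarker(c,tuple(int(k_) for k_ in w),k,cv2.MARKER_CROSS,12,2)
    out.append(c)
cv2.imwrite("pics/j5.png",np.hstack(out)[:,:,::-1]);st("q","ee_rot")
E
```

```text
side 1.6287943522135417
top 3.616673787434896
{'time': np.float64(7.183), 'tcp_pos': array([0.45 , 0.199, 0.3  ]), 'force': array([ 0.159, -0.262,  0.421]), 'finger_gap': np.float64(0.003), 'grasp_force': np.float64(0.0), 'q': array([ 0.267,  0.17 , -0.142,  1.259, -0.   ,  0.268]), 'ee_rot': array([-2.000e-03, -3.141e+00,  0.000e+00])}
```

View pics/j5.png

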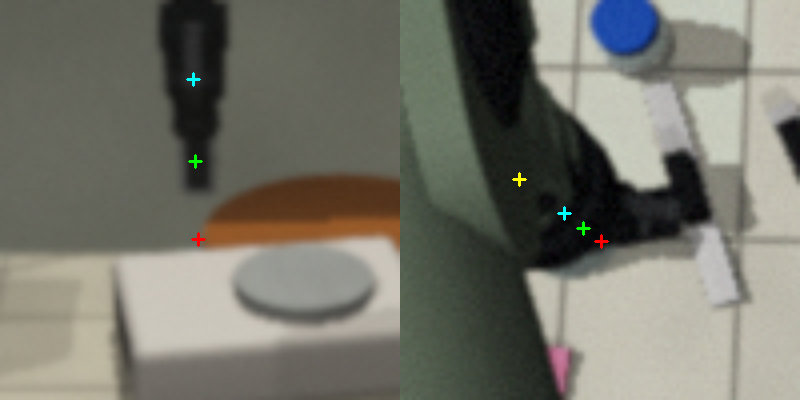

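The side view puts the finger tips at (198,190), but the reported TCP projects to (198,240). The tips therefore look about 30 mm shorter than claimed, which would explain the empty close above the post. I'll check by touching the bare bench gently.

```bash
python3 - <<'E'
from h import *
p=np.array([.42,.03,.12]); rot=best(p,np.pi/2)
r.goto(p,rot); r.line_to([.42,.03,.03],rate=.25)
hit=r.line_to([.42,.03,-.045],rate=.04,force_limit=5);print(hit);st()
r.line_to([.42,.03,.06],rate=.25)
E
```

```text
True
{'time': np.float64(10.067), 'tcp_pos': array([ 0.42 ,  0.03 , -0.032]), 'force': array([-1.755,  0.575,  7.794]), 'finger_gap': np.float64(-0.002), 'grasp_force': np.float64(3.83)}
```

The bench touch came at a reported z of −0.032, so the true tip is 31 mm above the reported TCP. I'll correct all heights by that and grip the post at (.614,-.115).

```bash
echo "DZ=-.0315" >> h.py; python3 - <<'E'
from h import *
p=np.array([.614,-.115,0]); up=p+[0,0,.22+DZ]; rot=best(up,YAW+np.pi/2)
r.gripper_to(.75); r.goto(up,rot)
print(r.line_to(p+[0,0,.116+DZ],force_limit=8)); st()
r.gripper_to(0,20); st()
E
```

```text
False
{'time': np.float64(13.117), 'tcp_pos': array([ 0.614, -0.115,  0.085]), 'force': array([ 0.277, -0.033,  0.178]), 'finger_gap': np.float64(0.752), 'grasp_force': np.float64(0.0)}
{'time': np.float64(13.542), 'tcp_pos': array([ 0.616, -0.117,  0.086]), 'force': array([ 3.209, -3.252,  1.104]), 'finger_gap': np.float64(0.301), 'grasp_force': np.float64(27.231)}
```

```bash
python3 - <<'E'
from h import *
p=np.array(r.sense()['tcp_pos']); z=p.copy();z[2]=.116+DZ
r.line_to(z,rate=.05)
a=np.array(r.sense()['tcp_pos'])
h=r.line_to(z+.05*E_,rate=.05,force_limit=15);s=r.sense()
print(h,(s['tcp_pos']-a)@E_,s['force']@E_,s['force']@N_)
if not h:
    h=r.line_to(z+.09*E_,rate=.012,force_limit=6);s=r.sense()
    print(h,(s['tcp_pos']-a)@E_,(s['tcp_pos']-a)@N_,s['force']@E_,s['force']@N_)
st()
E
```

```text
False 0.04914897014038085 -1.2090179735276605 -3.4479253897779514
True 0.0724243233829108 -0.000778129690040389 -0.7517968154807989 -0.9099146981967734
{'time': np.float64(16.942), 'tcp_pos': array([ 0.567, -0.169,  0.086]), 'force': array([-0.162,  1.169,  4.237]), 'finger_gap': np.float64(0.301), 'grasp_force': np.float64(27.529)}
```

```bash
python3 - <<'E'
from h import *
a=np.array(r.sense()['tcp_pos']);z=a.copy();z[2]=.116+DZ
h=r.line_to(z+.012*E_,rate=.012,force_limit=9);s=r.sense()
print(h,(s['tcp_pos']-a)@E_,(s['tcp_pos']-a)@N_,s['force']@E_);st()
r.dwell(.2);s=r.sense();print((s['tcp_pos']-a)@E_,s['force']@E_)
E
```

```text
True -0.00022516851466163523 -5.135347038362686e-05 -1.8094683655024935
{'time': np.float64(17.383), 'tcp_pos': array([ 0.567, -0.169,  0.086]), 'force': array([0.935, 1.597, 3.976]), 'finger_gap': np.float64(0.297), 'grasp_force': np.float64(27.601)}
-0.00023781839614982366 -1.8761901871532212
```

```bash
python3 - <<'E'
from h import *
r.gripper_to(.7); p=np.array(r.sense()['tcp_pos'])
r.line_to([p[0],p[1],.23+DZ],rate=.25)
b=np.array([.529,.1915,0]);yb=-2.8007+np.pi/2
up=b+[0,0,.2+DZ];rot=best(up,yb);r.gripper_to(.5);r.goto(up,rot);st("q")
out=[]
for n,f in(("top","t2"),("side","s2")):
    im=r.capture(n);np.save(f"pics/{f}.npy",im)
im,s=np.load("pics/t2.npy"),np.load("pics/s2.npy")
a=cv2.resize(im[140:240,280:380],(500,500),interpolation=cv2.INTER_CUBIC)
c=np.zeros((500,800,3),np.uint8);c[:,:500]=a;c[:300,500:]=cv2.resize(s[210:330,200:320],(300,300),interpolation=cv2.INTER_CUBIC)
cv2.imwrite("pics/j6.png",c[:,:,::-1])
for c in blobs(s.min(2)>185,(225,240,290,290)):
    (u,v),q,an=cv2.fitEllipse(c);print("lid side",u,v,q,ray("side",(u,v),.144))
k=(im.min(2)>165)
for c in blobs(k,(325,180,365,225)):print("lid top",cv2.fitEllipse(c),ray("top",cv2.fitEllipse(c)[0],.144))
g=s.max(2)
for c in blobs(g<65,(245,165,275,188)):print("handle side",ray("side",cv2.minAreaRect(c)[0],.03))
E
```

```text
{'time': np.float64(20.283), 'tcp_pos': array([0.529, 0.191, 0.169]), 'force': array([-0.413, -0.309,  0.589]), 'finger_gap': np.float64(0.498), 'grasp_force': np.float64(0.0), 'q': array([ 0.215,  0.371, -0.208,  0.992, -0.   , -0.125])}
lid side 262.28314208984375 267.6172790527344 (10.76789379119873, 31.65469741821289) [ 0.51070474 -0.25168488  0.144     ]
lid top ((359.14971923828125, 218.22427368164062), (4.965925693511963, 17.399898529052734), 40.544891357421875) [ 0.46435612 -0.26702935  0.144     ]
lid top ((353.43231201171875, 200.69302368164062), (10.894434928894043, 26.077192306518555), 154.3968505859375) [ 0.5104061  -0.25281951  0.144     ]
lid top ((342.7466125488281, 182.11618041992188), (4.724477291107178, 9.01307201385498), 66.88534545898438) [ 0.55959868 -0.22530523  0.144     ]
handle side [0.5290173  0.19239386 0.03      ]
```

View pics/j6.png

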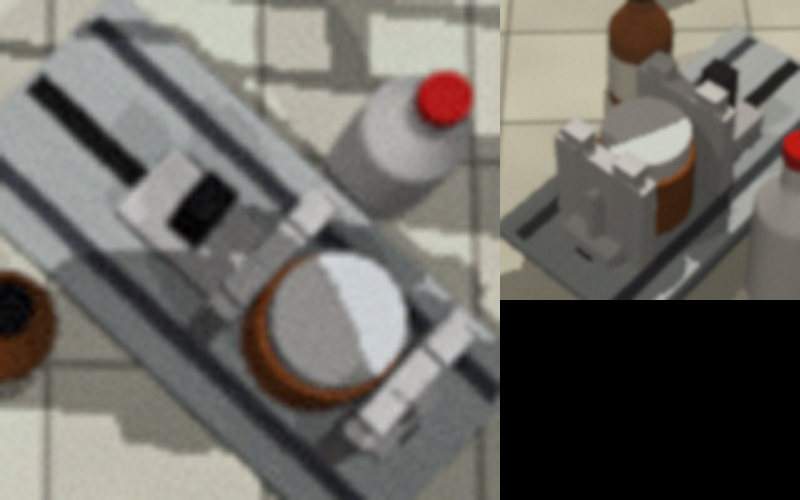

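The picture shows the jar upright and snug: lid centre (339,319), jaw plate touching the jar, stop plate centre (413,380). Next is the bar grasp.

```bash
python3 - <<'E'
from h import *
b=np.array([.529,.1915,0])
print(r.line_to(b+[0,0,.016+DZ],rate=.12,force_limit=8)); st()
r.gripper_to(0,50); st()
p=np.array(r.sense()['tcp_pos']);r.line_to([p[0],p[1],.27+DZ],rate=.2); st()
E
```

```text
False
{'time': np.float64(22.067), 'tcp_pos': array([ 0.53 ,  0.192, -0.015]), 'force': array([-0.2  , -0.397,  0.563]), 'finger_gap': np.float64(0.501), 'grasp_force': np.float64(0.0)}
{'time': np.float64(22.392), 'tcp_pos': array([ 0.53 ,  0.192, -0.015]), 'force': array([-0.703,  1.917,  6.241]), 'finger_gap': np.float64(0.222), 'grasp_force': np.float64(50.262)}
{'time': np.float64(23.808), 'tcp_pos': array([0.529, 0.192, 0.237]), 'force': array([-0.803, -0.348, -2.332]), 'finger_gap': np.float64(0.225), 'grasp_force': np.float64(49.3)}
```

```bash
python3 - <<'E'
from h import *
yaw=-2.317;e=np.array([np.cos(yaw),np.sin(yaw),0]);n=np.array([-e[1],e[0],0])
t=np.array([.5440,-.1941,0])+.0588*e-.0007*n;print(t)
rot=best(t+[0,0,.26+DZ],yaw+np.pi/2)
r.goto([.49,.0,.30+DZ],best([.49,.0,.3+DZ],yaw+np.pi/2)); r.goto(t+[0,0,.25+DZ],rot);st("q")
print(r.line_to(t+[0,0,.185+DZ],rate=.12,force_limit=8))
h=r.line_to(t+[0,0,.155+DZ],rate=.02,force_limit=4);print(h);st("wrist_torque")
im=r.capture("side");np.save("pics/s3.npy",im)
E
```

```text
[ 0.50356927 -0.23679995  0.        ]
{'time': np.float64(25.592), 'tcp_pos': array([ 0.504, -0.235,  0.219]), 'force': array([-0.273, -0.769, -1.342]), 'finger_gap': np.float64(0.226), 'grasp_force': np.float64(49.24), 'q': array([-5.700e-01,  3.260e-01, -1.420e-01,  1.103e+00,  1.000e-03,
       -1.396e+00])}
False
True
{'time': np.float64(27.142), 'tcp_pos': array([ 0.503, -0.237,  0.138]), 'force': array([-0.754, -0.344,  4.445]), 'finger_gap': np.float64(0.227), 'grasp_force': np.float64(50.04), 'wrist_torque': array([ 0.056, -0.094, -0.016])}
```

Contact came at bar underside 0.153, which is the slot floor. I'll release and look.

```bash
python3 - <<'E'
from h import *
r.gripper_to(.5);p=np.array(r.sense()['tcp_pos']);st()
r.line_to([p[0],p[1],.27+DZ],rate=.15);r.goto([.45,.2,.3],best([.45,.2,.3],np.pi/2));st()
im,s=r.capture("top"),r.capture("side");np.save("pics/t4.npy",im);np.save("pics/s4.npy",s)
a=cv2.resize(im[140:240,280:380],(400,400),interpolation=cv2.INTER_CUBIC)
b=cv2.resize(s[200:320,210:330],(400,400),interpolation=cv2.INTER_CUBIC)
cv2.imwrite("pics/j7.png",np.hstack([a,b])[:,:,::-1])
E
```

```text
{'time': np.float64(27.542), 'tcp_pos': array([ 0.502, -0.236,  0.137]), 'force': array([-0.35 ,  0.423, -0.218]), 'finger_gap': np.float64(0.5), 'grasp_force': np.float64(0.0)}
{'time': np.float64(29.992), 'tcp_pos': array([0.45 , 0.199, 0.3  ]), 'force': array([-0.042, -0.617,  0.056]), 'finger_gap': np.float64(0.503), 'grasp_force': np.float64(0.0)}
```

View pics/j7.png

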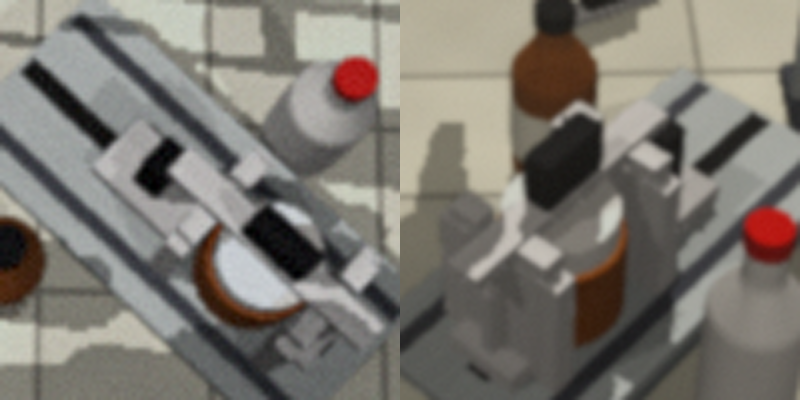

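The final picture shows the bar between the cheeks at both plates: jaw cheeks at (250,167) and (190,228), stop cheeks in the side view at (465,215) and (540,250). The handle is over the lid at (283,242), and the jar is upright. I'm handing in.

```bash
python3 - <<'E'
from h import *
print(ray("top",(350.4,200.1),.195)); print(r.finish_job())
E
```

```text
[ 0.50294125 -0.23452282  0.195     ]
the job is handed in; nothing more can be done
None
```

The job is handed in at about 30 s: the jar is upright and snug between jaw and stop plate, and the long bar rests in both slots with its handle within about 3 mm of midway; the reported TCP turned out to be 31 mm below the real finger tips, so my first grip on the jaw post closed on nothing before I corrected for it.

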